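# Reset the tripped breaker under the push-latch cover of the bench power box

### The job

The breaker in the grey bench power box has tripped. Press the front of the box's push-latch cover so that it pops open, push the raised round reset button inside right down with a fingertip, then push the cover over again by its outer face and press it down until it latches shut, and let go. Only touch and push: grip, lift or force nothing, keep the box standing where it is, and leave the tape measure and the stamp pad beside it alone.

Things in the scene. Friction and masses are not known exactly. Their poses are not given: they have to be found in the camera images.
- power_box: grey portable bench power box, 150 x 130 x 72 mm (x, y, z), 2 to 3 kg, loose on rubber feet; steel bar handle on its front face (90 mm long, reaching 38 mm out, at height 44 mm), aluminium cover let into its top. Origin: centre of its underside. x points to the back (the cover's hinge side), y left, z up. Cover, latch and button are centred on y = 0.
- cover (a joint): cover angle, rad: 0 latched, flush with the box top; -0.11 pressed in to its hard stop; 1.83 open at its stop, leaning 15 degrees back. A damped spring opens it (2 to 3 N at the front edge when shut, under 1 N open; swings up in 2 to 3 s). Push-push latch: from shut, press past -0.05 and let go: it pops open. From open, push it over and past -0.075 and let go: it stays latched at 0.
- cover_front (a point): where to press: point on the cover's outer face, 81 mm from the hinge, by the low grip ribs; moves with the cover (shut: box x = -43, y = 0, z = 72 mm). There the latch opens after 4 mm of press, relatches after 6 mm below flush, stops hard at 9 mm. Too shallow a press changes nothing. Own axes: x from the front edge to the hinge, z out of the outer face when shut = up.
- cover_hinge (a point): middle of the cover's hinge line, fixed at box x = 38, y = 0, z = 72 mm; axes as the box. The cover is a flat aluminium plate 94 mm long (hinge to front edge), 98 mm wide, 5 mm thick, its outer face in the hinge plane. Open, it leans back past upright, so it is pushed over from behind (the +x side); the box top behind the hinge is 37 mm deep at z = 72 mm.
- reset_button (a joint): how far the breaker's reset button is pushed down, in m: 0 to 0.0015 at the start (tripped, standing out), 0.008 fully home. It moves stiffly (about 3 N of friction, plus more when pushed fast), has no spring, and stays where it is left.
- reset_top (a point): centre of the top of the reset button: black, round, 18 mm across, on a deck inside the box, at box x = -17, y = 0, z = 58 mm fully out, 50 mm home. The opening round it, under the cover, runs from box x = -56 to 38 mm and y = -50 to 50 mm; rim at z = 72 mm, deck at z = 40 mm.
- tape_measure: black round pocket tape measure, 66 x 64 x 31 mm, loose to the left of the box; origin under its centre. Leave alone.
- stamp_pad: small grey stamp pad, 75 x 30 x 18 mm, loose to the right of the box; origin under its centre. Leave alone.
- cover_liner: grey plastic liner on the inner face of the cover, 88 x 94 x 2 mm, facing down into the box when shut and forward (to the box's -x) when open; its origin lies on the hinge line and it turns with the cover. Fingers have no business on it: the cover is only pushed on its outer face.

How it is judged:
By the outcome, as a careful person would: the job done as asked, in the order asked, and still so for the second after the job is handed in, with the robot touching nothing.
It also fails if it takes over 48 s, if anything falls off the work surface, if the arm or the gripper's body presses on something with over 40 N, if the wrist force passes 120 N, or if a joint passes its speed limit or range.

### The arm

A 7-joint arm with a two-finger parallel gripper is mounted at the origin on a cart in front of the work surface, level with it; the furniture and walls round the work are solid. World frame = base frame: x ahead of the robot, y to its left, z up, the work surface at z = 0. Lengths are in m, angles in rad, forces in N, time in s.
With the tool pointing down it reaches from about 0.4 to 0.875 m from the base axis. Payload 19.3 kg.
Tool frame: the origin (TCP) lies at the very end of the fingers, on their centre line; the grasp point (between the pads) lies 19 mm behind it; z points along the fingers, y is the line along which they close (so a half turn about z gives the same grasp; the last joint's range is limited). The gripper opens to 85 mm and grips with 20 to 120 N. Pads are 22 mm wide; open, the fingers measure 114 mm over their backs; the gripper's body (76 mm by 85 mm) begins 54 mm behind the grasp point. The pads swing forward as they close: fully open they stand 13 mm farther back than shut.
Start: joints at [-1.307, 0.521, -0.036, 1.599, 0.021, 1.021, -0.113], TCP at [0.205, 0.59, 0.231] pointing down, gripper open.
Joint ranges: [-2.91, 2.91], [-0.3, 2.13], [-1.5, 1.42], [0.17, 2.43], [-1.26, 4.41], [0.16, 1.93], [-2.52, 2.52]. Speed limits (rad/s): [1.89, 1.89, 2.39, 2.39, 3.01, 3.01, 3.01].

### API

Orientations are given as [roll, pitch, yaw] about the fixed x, y, z axes, in that order (R = Rz(yaw) Ry(pitch) Rx(roll)).
In Python, from workcell import monitor, optics, job_done gives the robot as it stands.
- The arm moves only by the shell command python3 -m handwheel 'ROWS' [FORCE]. ROWS is JSON, a list of rows, each an object of numbers: "dx", "dy", "dz": the shift along the tool's x, y, z in cm; "wx", "wy", "wz": the turn, a rotation vector about the tool's x, y, z in rad; "claw": the opening in per cent of the stroke, from 0 (shut) to 100 (fully open). A call has 1 to 8 rows; each row shifts and turns the commanded pose from where the row before left it, along the tool's axes as they then stand; what a row does not reach is not made up. A row lasts 1/8 s, in which the tool goes at most 62.5 mm and 10.7 degrees, less where a joint would pass 70% of its speed; a pose out of reach is approached as far as the arm can. A call with a gripper value outside its range is refused whole. The fingers move at their own pace and stop on an object; FORCE is the grip in N (left out, the last holds). Time passes only in rows, so rows that do not move let the fingers close. It gives the time, the measured TCP pose, the force, the opening and the grip force at its end, in the units of the state.
- monitor.observe(): the state, without advancing time (a new reading comes with each control period).
- optics.grab_frame(name): name is "scene" or "side" or "wrist"; returns a dict with "frame" (400x640x3 uint8, blue, green, red), "fovy" (degrees; the focal length in pixels is half the picture's height over the tangent of half this angle, whatever the lens; pixels are square), "cx", "cy" (the principal point, pixels), "R" (3x3) and "t" (3): a world point X has camera coordinates R X + t. Camera axes: x right, y down, z forward; pixel columns grow to the right and rows downward; lengths in m; the calibration is good to about 2 mm. A picture is of the moment at which its call begins. There is no depth.
- job_done(): hands the job in; it is judged then, once.
Trained networks look in the newest picture that a camera, given by its name, has taken for a name from the list of things; names that differ only in an ending like _2 or _b are one class to them, and where a whole thing is asked for, a point or a joint stands for the part that bears it (a point fixed in the world has none). Each returns a list of dicts, best first, with "p" (0 to 1); they miss things now and then, are a little off and sometimes report something else, mostly with a low value. They report only what shows in the picture. A call takes as long as a camera call.
- optics.masks_of(name, camera): "region" (400x640 bool, what is visible of it) and "rect" ([left, top, width, height] in pixels, round what is visible of it).
The state is a dict: "clock": time; "qpos": joint angles; "qd": joint speeds; "joint_efforts": joint torques, N m; "position": TCP position; "tool_rot": TCP orientation; "force": force on the tool from outside, world axes, zero at the start; "moment": the same for the moment, N m; "grip_width": finger opening in m; "finger_force": force on a finger pad.
Only numpy, scipy, OpenCV 4.12 (cv2) and the standard library are available. Lean on these libraries where they do the work, as an engineer would, in place of code of your own. Each camera call takes 0.05 s, during which the arm holds its last target. There are 200 camera calls.

## Working session

There is one attempt and no reset: what is moved stays moved. The work goes in short steps, Python scripts to look and compute and a shell command to move; the robot and the scene stay as the last step left them, time stands still between calls to the robot, and variables do not carry over. Pictures are saved under pics/ and viewed, at most 10 in all, crops included, and the job is handed in when it is done.

```bash
ls; mkdir -p pics; cat > h.py <<'E'
import numpy as np, cv2
from workcell import monitor, optics, job_done
def grab(c):
    return optics.grab_frame(c)
def ray(f,u,v):
    F=200/np.tan(np.radians(f["fovy"])/2); R=np.array(f["R"]); t=np.array(f["t"])
    d=R.T@np.array([(u-f["cx"])/F,(v-f["cy"])/F,1]); return -R.T@t,d
def atz(f,u,v,z):
    o,d=ray(f,u,v); return o+d*(z-o[2])/d[2]
def proj(f,X):
    F=200/np.tan(np.radians(f["fovy"])/2); c=np.array(f["R"])@np.array(X)+np.array(f["t"]); return np.array([f["cx"]+F*c[0]/c[2],f["cy"]+F*c[1]/c[2]])
E
python3 - <<'E'
from h import *
print(monitor.observe())
fs=[]
for c in ["scene","side"]:
    f=grab(c); fs.append(f["frame"]); cv2.imwrite(f"pics/{c}0.png",f["frame"])
    for n in ["power_box","cover","tape_measure","stamp_pad"]:
        r=optics.masks_of(n,c)[:2]
        for m in r: 
            ys,xs=np.nonzero(m["region"]); print(c,n,round(m["p"],2),m["rect"],xs.mean().round(1),ys.mean().round(1))
    print(ray(f,320,200)[0], f["fovy"])
E
```

```text
pics
{'clock': 0.0, 'qpos': array([-1.30717089,  0.52205395, -0.03635872,  1.59998985,  0.0211904 ,
        1.0210801 , -0.11280488]), 'qd': array([ 2.15284750e-03,  1.68422589e-03,  2.17696189e-04,  4.06169139e-04,
       -1.46602277e-04, -2.14414982e-05, -4.77428597e-04]), 'joint_efforts': array([ 1.16762760e-03, -9.27083445e+01,  1.98037572e+00, -3.69937456e+01,
        1.79174496e-02,  8.06078722e-03,  1.78907521e-05]), 'position': array([0.2046937 , 0.5901817 , 0.23070699]), 'tool_rot': array([-3.14044722e+00,  5.70270399e-05,  2.80777420e+00]), 'force': array([-0.46357466, -0.27747236, -0.07669794]), 'moment': array([-0.01816115,  0.02202069, -0.03895517]), 'finger_force': 0.0, 'grip_width': 0.08533392234416132}
scene power_box 0.87 [235.7, 182.3, 110.4, 70.6] 298.8 216.4
scene power_box 0.69 [268.2, 184.8, 58.8, 34.7] 296.9 201.4
scene cover 0.78 [266.5, 184.1, 58.3, 38.6] 296.8 201.1
scene stamp_pad 0.64 [300.9, 255.7, 26.6, 34.0] 314.6 270.2
[ 0.10713827 -0.39715265  0.52652902] 47.91535863272432
side power_box 0.8 [248.6, 184.6, 96.0, 62.2] 297.7 212.2
side cover 0.87 [268.1, 185.1, 56.0, 24.8] 295.7 197.4
side cover 0.63 [340.4, 195.6, 12.4, 16.2] 345.2 203.2
side tape_measure 0.59 [338.6, 196.5, 17.1, 16.3] 345.4 203.7
side stamp_pad 0.93 [261.9, 242.1, 29.6, 22.3] 276.4 250.9
[ 0.45630393 -0.60446343  0.4367494 ] 53.698948546572886
```

```bash
python3 - <<'E'
import cv2,numpy as np
a=cv2.imread("pics/scene0.png")[150:310,190:390];b=cv2.imread("pics/side0.png")[150:310,210:410]
cv2.imwrite("pics/z0.png",np.hstack([cv2.resize(a,None,fx=4,fy=3.75)[:, :],cv2.resize(b,None,fx=4,fy=3.75)])[:, :][:, :1600][::1] if 0 else np.vstack([cv2.resize(x,(400*2-50,300)) if 0 else cv2.resize(x[:, 10:190],(720,640))[0:640] for x in [a]])[:600])
cv2.imwrite("pics/z1.png",cv2.resize(b,(750,600)))
E
```

```text
(no output)
```

View pics/z0.png

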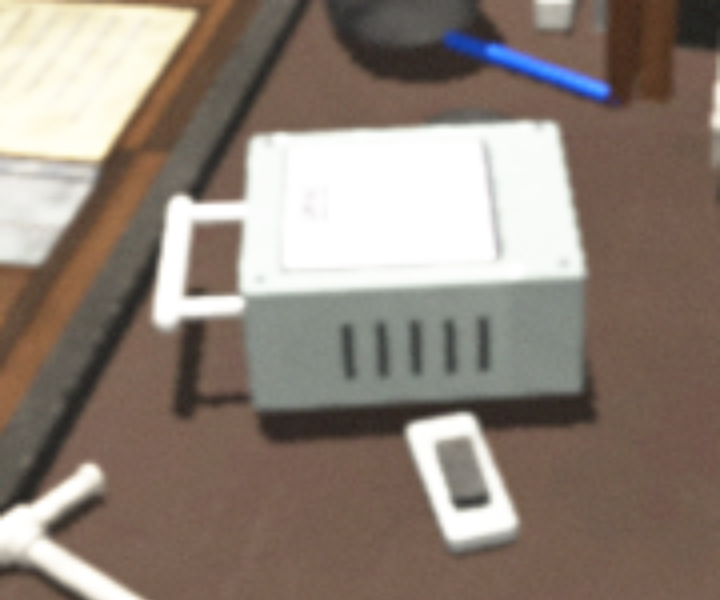

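View pics/z1.png

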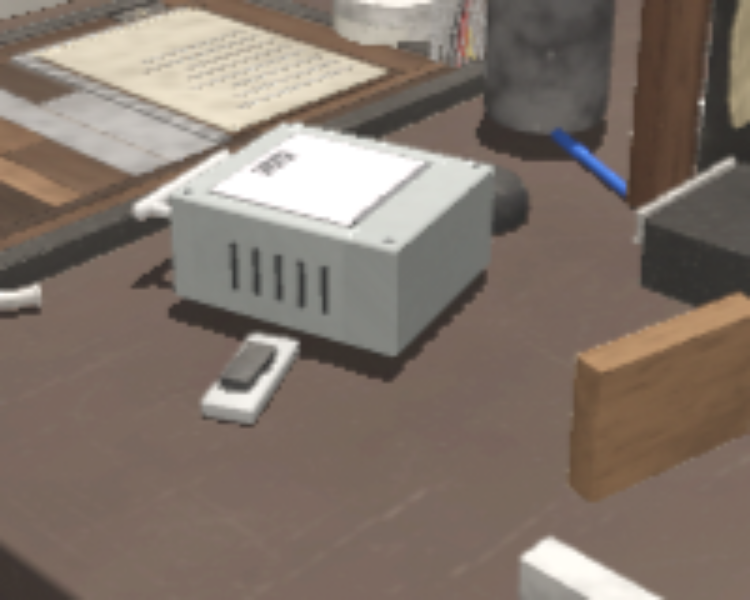

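```bash
python3 - <<'E'
from h import *
from scipy.optimize import least_squares
fs={c:grab(c) for c in["scene","side"]}
T=.072
FL,FR,BL,BR=(-.075,.065,T),(-.075,-.065,T),(.075,.065,T),(.075,-.065,T)
cFL,cFR,cBL,cBR=(-.056,.049,T),(-.056,-.049,T),(.038,.049,T),(.038,-.049,T)
obs=[("scene",FL,262.5,183.75),("scene",BL,338.75,180.5),("scene",BR,345.75,217.5),("scene",FR,260.5,223),("scene",cFL,270.75,184.25),("scene",cFR,270,217.5),("scene",cBR,323.75,216.25),("scene",cBL,321.75,184.25),
("side",FL,286,183.3),("side",BL,341.5,194.5),("side",BR,316.1,215.9),("side",FR,256.1,202.8),("side",cBL,324.7,193.2),("side",cBR,303.9,210.5),("side",cFR,266.8,201.2)]
def W(p,X):
    c,s=np.cos(p[2]),np.sin(p[2]); return [p[0]+c*X[0]-s*X[1],p[1]+s*X[0]+c*X[1],X[2]]
def res(p): return np.concatenate([proj(fs[c],W(p,X))-[u,v] for c,X,u,v in obs])
x0=atz(fs["scene"],298,201,T); print(x0)
for y0 in (-1,0,1):
    r=least_squares(res,[x0[0],x0[1],y0],loss="soft_l1"); print(r.x,r.cost)
print(res(r.x).reshape(-1,2).round(1))
p=r.x;np.save("box.npy",p)
for n,X in dict(cf=(-.043,0,T),btn=(-.017,0,.058),hinge=(.038,0,T)).items(): print(n,np.round(W(p,X),4))
print(fs["scene"]["R"])
E
```

```text
[0.46043282 0.19429464 0.072     ]
[ 0.47041758  0.19416285 -0.5353593 ] 16.379923133574152
[ 0.47041758  0.19416285 -0.53535931] 16.37992313357375
[ 0.47041758  0.19416285 -0.5353593 ] 16.37992313357452
[[ 0.3 -0.6]
 [ 0.5 -1.4]
 [ 1.7 -0.1]
 [-0.1 -0.6]
 [ 1.7  2.7]
 [ 1.7 -1.1]
 [ 1.6 -2.9]
 [-0.6  0.1]
 [-1.1 -1.6]
 [-0.1 -0.7]
 [-0.9  1. ]
 [-2.6 -1.1]
 [-1.  -0.1]
 [-1.  -0.6]
 [-1.7 -0.5]]
cf [0.4334 0.2161 0.072 ]
btn [0.4558 0.2028 0.058 ]
hinge [0.5031 0.1748 0.072 ]
[[ 0.81622405 -0.57759396 -0.01278726]
 [-0.32830636 -0.44550484 -0.83291078]
 [ 0.47538745  0.68403995 -0.55325954]]
```

View pics/scene0.png

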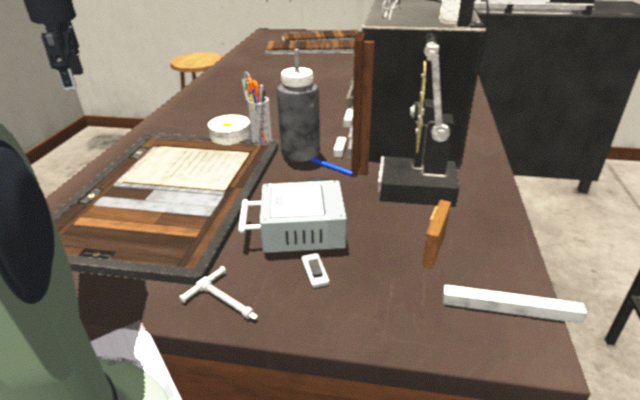

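```bash
python3 - <<'E'
from h import *
s=monitor.observe()
from scipy.spatial.transform import Rotation as Ro
R=Ro.from_euler("xyz",s["tool_rot"]); print(R.inv().apply(np.array([.40,.235,.23])-s["position"])*100)
print(R.as_matrix())
f=grab("wrist");cv2.imwrite("pics/w0.png",f["frame"]); print(f["fovy"],ray(f,320,200))
E
```

```text
[-30.0897493  -27.18819548   0.12996509]
[[-9.44784857e-01  3.27691280e-01  3.27770233e-08]
 [ 3.27691279e-01  9.44784855e-01 -5.98074121e-05]
 [-1.96293346e-05 -5.64943965e-05 -9.99999998e-01]]
58.48337507556531 (array([0.13532999, 0.61571312, 0.37346743]), array([ 0.25645163, -0.09936053, -0.96161501]))
```

```bash
python3 -m handwheel '[{"dx":-3.75,"dy":-3.4,"claw":0},{"dx":-3.75,"dy":-3.4,"claw":0},{"dx":-3.75,"dy":-3.4},{"dx":-3.75,"dy":-3.4},{"dx":-3.75,"dy":-3.4},{"dx":-3.75,"dy":-3.4},{"dx":-3.75,"dy":-3.4,"wz":0.1},{"dx":-3.75,"dy":-3.4,"wz":0.1}]' 20
python3 - <<'E'
from h import *
f=grab("wrist");cv2.imwrite("pics/w1.png",f["frame"]);np.save("w1.npy",f,allow_pickle=True)
print(monitor.observe()["position"],monitor.observe()["tool_rot"],monitor.observe()["grip_width"])
for n in["power_box","cover","tape_measure","stamp_pad"]:
    for m in optics.masks_of(n,"wrist")[:2]: print(n,m["p"],m["rect"])
E
```

```text
[0.20479217 0.59048895 0.23133121] [ 3.14157348e+00 -6.05076472e-06  2.80775955e+00] 0.08532640531905311schema error: expected keys dx, dy, dz, wx, wy, wz, claw
```

View pics/w1.png

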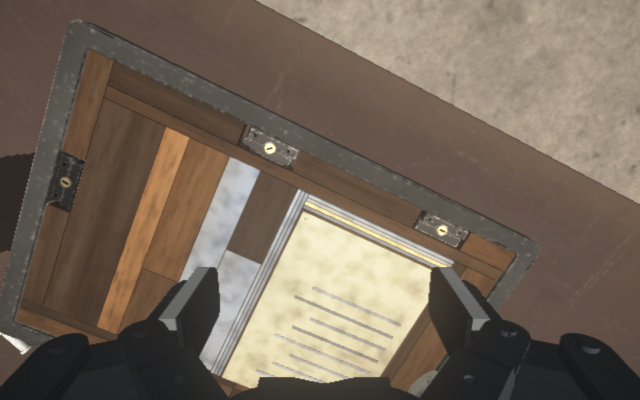

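```bash
python3 -m handwheel '[{"dx":-3.75,"dy":-3.4,"dz":0,"wx":0,"wy":0,"wz":0,"claw":0},{"dx":-3.75,"dy":-3.4,"dz":0,"wx":0,"wy":0,"wz":0,"claw":0},{"dx":-3.75,"dy":-3.4,"dz":0,"wx":0,"wy":0,"wz":0,"claw":0},{"dx":-3.75,"dy":-3.4,"dz":0,"wx":0,"wy":0,"wz":0,"claw":0},{"dx":-3.75,"dy":-3.4,"dz":0,"wx":0,"wy":0,"wz":0,"claw":0},{"dx":-3.75,"dy":-3.4,"dz":0,"wx":0,"wy":0,"wz":0,"claw":0},{"dx":-3.75,"dy":-3.4,"dz":0,"wx":0,"wy":0,"wz":0.1,"claw":0},{"dx":-3.75,"dy":-3.4,"dz":0,"wx":0,"wy":0,"wz":0.1,"claw":0}]' 20
python3 - <<'E'
from h import *
f=grab("wrist");cv2.imwrite("pics/w2.png",f["frame"])
s=monitor.observe();print(s["clock"],s["position"],s["tool_rot"],s["grip_width"])
for n in["power_box","cover","tape_measure","stamp_pad"]:
    for m in optics.masks_of(n,"wrist")[:2]: print(n,m["p"],m["rect"])
E
```

```text
clock: 1.9
position: [0.3953, 0.2316, 0.2315]
tool_rot: [3.141, 0.0, 2.604]
force: [0.2, 0.3, -0.1]
grip_width: 0.0001
finger_force: 0.0
1.95 [0.39730216 0.22556363 0.2315558 ] [-3.14058875e+00  1.76452297e-03  2.59317776e+00] -0.00032114470671516614
power_box 0.74 [261.7, 146.7, 143.4, 167.4]
cover 0.65 [278.2, 214.2, 112.1, 95.0]
tape_measure 0.59 [423.2, 249.9, 58.8, 53.8]
stamp_pad 0.73 [189.8, 238.8, 73.9, 36.8]
```

View pics/w2.png

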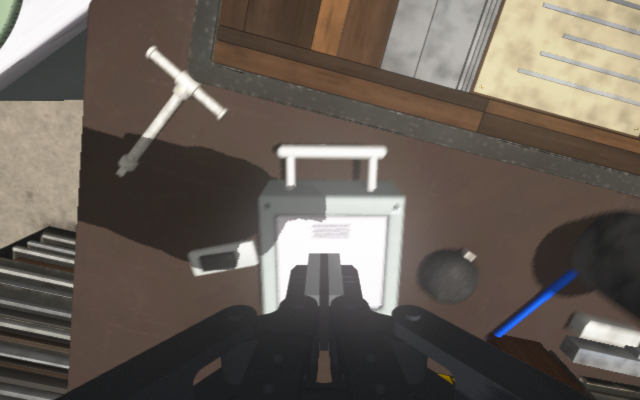

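```bash
python3 - <<'E'
import cv2
a=cv2.imread("pics/w2.png")[140:320,240:420]
cv2.imwrite("pics/w2z.png",cv2.resize(a,(600,600),interpolation=cv2.INTER_CUBIC))
E
```

```text
(no output)
```

View pics/w2z.png

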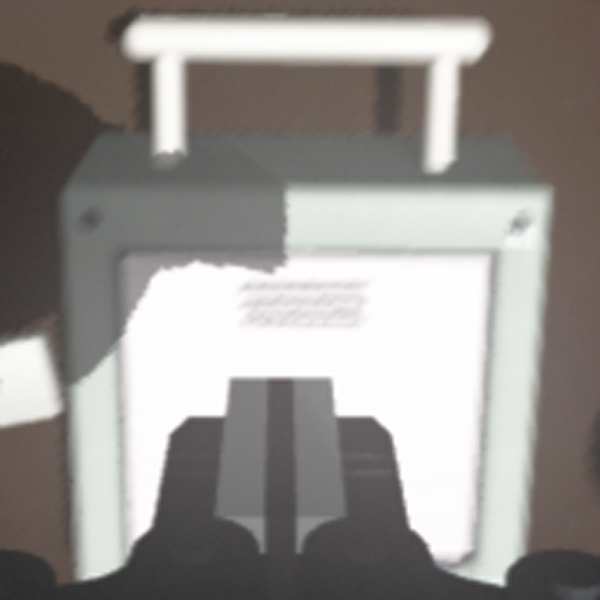

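```bash
python3 - <<'E'
from h import *
from scipy.optimize import least_squares
from scipy.spatial.transform import Rotation as Ro
f0=grab("wrist")
# picture w2 is slightly before settling: use the new frame, and measure shift between the two
g0=cv2.cvtColor(cv2.imread("pics/w2.png"),6)[140:250,100:600].astype(np.float32);g1=cv2.cvtColor(f0["frame"],6)[140:250,100:600].astype(np.float32)
sh,_=cv2.phaseCorrelate(g0,g1);print("shift",sh)
T=.072
obs=[((-.075,-.065,T),259.2,196.4),((-.075,.065,T),405.6,195.8),((-.056,-.049,T),276,215),((-.056,.049,T),388.8,215),((.038,.049,T),383.4,308)]
def W(p,X):
    c,s=np.cos(p[2]),np.sin(p[2]); return [p[0]+c*X[0]-s*X[1],p[1]+s*X[0]+c*X[1],X[2]]
def res(p): return np.concatenate([proj(f0,W(p,X))-[u+sh[0],v+sh[1]] for X,u,v in obs])
r=least_squares(res,np.load("box.npy"));p=r.x;print(p,r.cost,res(p).reshape(-1,2).round(1))
q=(p+np.load("box.npy"))/2
s=monitor.observe();R=Ro.from_euler("xyz",s["tool_rot"]);print(s["position"],s["tool_rot"])
print("rib",proj(f0,W(p,(-.043,0,T))))
for n,X in dict(press=(-.040,0,T),btn=(-.017,0,.058)).items(): print(n,np.round(W(p,X),4),(R.inv().apply(W(p,X)-s["position"])*100).round(2))
np.save("box2.npy",p)
E
```

```text
shift (0.16070552309469122, 0.09478213990282569)
[ 0.4706472   0.19941642 -0.52866485] 4.72011393987867 [[-1.  -0.7]
 [ 1.2 -0.9]
 [ 1.4  1.2]
 [-1.3  0.6]
 [-0.4 -0.1]]
[0.39432035 0.23378931 0.23138075] [ 3.14120298e+00 -1.15147745e-04  2.60925163e+00]
rib [332.59648694 229.67536824]
press [0.4361 0.2196 0.072 ] [-4.32  0.89 15.94]
btn [0.456 0.208 0.058] [-6.62  0.9  17.34]
```

```bash
python3 -m handwheel '[{"dx":-1.3,"dy":0.3,"dz":3,"wx":0,"wy":0,"wz":0,"claw":0},{"dx":-1.5,"dy":0.3,"dz":3,"wx":0,"wy":0,"wz":0,"claw":0},{"dx":-1.5,"dy":0.3,"dz":3,"wx":0,"wy":0,"wz":0,"claw":0},{"dx":0,"dy":0,"dz":3,"wx":0,"wy":0,"wz":0,"claw":0},{"dx":0,"dy":0,"dz":2,"wx":0,"wy":0,"wz":0,"claw":0},{"dx":0,"dy":0,"dz":0.6,"wx":0,"wy":0,"wz":0,"claw":0},{"dx":0,"dy":0,"dz":0,"wx":0,"wy":0,"wz":0,"claw":0}]'
python3 - <<'E'
from h import *
f=grab("wrist");cv2.imwrite("pics/w3.png",f["frame"])
p=np.load("box2.npy");s=monitor.observe();d=s["position"][:2]-p[:2];c,n=np.cos(p[2]),np.sin(p[2]);print("box frame",c*d[0]+n*d[1],-n*d[0]+c*d[1],s["position"],s["force"],s["tool_rot"])
a=f["frame"][100:400,200:460];cv2.imwrite("pics/w3z.png",cv2.resize(a,(520,600)))
E
```

```text
clock: 3.08
position: [0.436, 0.2194, 0.0854]
tool_rot: [-3.142, -0.0, 2.609]
force: [0.4, 0.6, 0.7]
grip_width: -0.0002
finger_force: 0.0
box frame -0.03978375274629027 -9.516167474671669e-05 [0.43624667 0.21940042 0.08582357] [ 0.19759257  0.13315385 -0.02925953] [3.14105563e+00 1.41955427e-04 2.60851472e+00]
```

View pics/w3z.png

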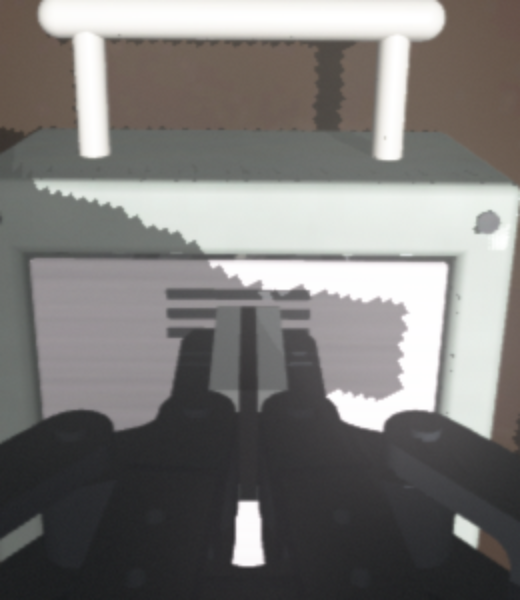

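```bash
python3 -m handwheel '[{"dx":0,"dy":-0.1,"dz":0.8,"wx":0,"wy":0,"wz":0,"claw":0},{"dx":0,"dy":0,"dz":0.5,"wx":0,"wy":0,"wz":0,"claw":0},{"dx":0,"dy":0,"dz":0.4,"wx":0,"wy":0,"wz":0,"claw":0},{"dx":0,"dy":0,"dz":0.3,"wx":0,"wy":0,"wz":0,"claw":0},{"dx":0,"dy":0,"dz":0,"wx":0,"wy":0,"wz":0,"claw":0}]'
python3 - <<'E'
from h import *
f=dict(optics.grab_frame("wrist"))
from h import proj
p=np.load("box2.npy")
E
```

```text
clock: 3.75
position: [0.4358, 0.218, 0.0652]
tool_rot: [3.141, 0.0, 2.608]
force: [1.1, -1.4, 2.5]
grip_width: 0.0
finger_force: 1.5
```

```bash
python3 -m handwheel '[{"dx":0,"dy":0,"dz":-4,"wx":0,"wy":0,"wz":0,"claw":0},{"dx":0,"dy":0,"dz":-5,"wx":0,"wy":0,"wz":0,"claw":0},{"dx":0,"dy":0,"dz":-5,"wx":0,"wy":0,"wz":0,"claw":0},{"dx":0,"dy":0,"dz":-4,"wx":0,"wy":0,"wz":0,"claw":0},{"dx":0,"dy":0,"dz":0,"wx":0,"wy":0,"wz":0,"claw":0},{"dx":0,"dy":0,"dz":0,"wx":0,"wy":0,"wz":0,"claw":0},{"dx":0,"dy":0,"dz":0,"wx":0,"wy":0,"wz":0,"claw":0},{"dx":0,"dy":0,"dz":0,"wx":0,"wy":0,"wz":0,"claw":0}]'
python3 -m handwheel '[{"dx":0,"dy":0,"dz":0,"wx":0,"wy":0,"wz":0,"claw":0},{"dx":0,"dy":0,"dz":0,"wx":0,"wy":0,"wz":0,"claw":0},{"dx":0,"dy":0,"dz":0,"wx":0,"wy":0,"wz":0,"claw":0},{"dx":0,"dy":0,"dz":0,"wx":0,"wy":0,"wz":0,"claw":0},{"dx":0,"dy":0,"dz":0,"wx":0,"wy":0,"wz":0,"claw":0},{"dx":0,"dy":0,"dz":0,"wx":0,"wy":0,"wz":0,"claw":0},{"dx":0,"dy":0,"dz":0,"wx":0,"wy":0,"wz":0,"claw":0},{"dx":0,"dy":0,"dz":0,"wx":0,"wy":0,"wz":0,"claw":0}]'
python3 -m handwheel '[{"dx":0,"dy":0,"dz":0,"wx":0,"wy":0,"wz":0,"claw":0},{"dx":0,"dy":0,"dz":0,"wx":0,"wy":0,"wz":0,"claw":0},{"dx":0,"dy":0,"dz":0,"wx":0,"wy":0,"wz":0,"claw":0},{"dx":0,"dy":0,"dz":0,"wx":0,"wy":0,"wz":0,"claw":0},{"dx":0,"dy":0,"dz":0,"wx":0,"wy":0,"wz":0,"claw":0},{"dx":0,"dy":0,"dz":0,"wx":0,"wy":0,"wz":0,"claw":0},{"dx":0,"dy":0,"dz":0,"wx":0,"wy":0,"wz":0,"claw":0},{"dx":0,"dy":0,"dz":0,"wx":0,"wy":0,"wz":0,"claw":0}]'
python3 - <<'E'
from h import *
from scipy.spatial.transform import Rotation as Ro
fw=grab("wrist");fs=grab("side")
p=np.load("box2.npy")
def W(X):
    c,s=np.cos(p[2]),np.sin(p[2]); return np.array([p[0]+c*X[0]-s*X[1],p[1]+s*X[0]+c*X[1],X[2]])
for n in ["reset_button","cover"]:
  for c,f in(("wrist",fw),("side",fs)):
    for m in optics.masks_of(n,c)[:2]:
        ys,xs=np.nonzero(m["region"]);print(n,c,m["p"],m["rect"],xs.mean(),ys.mean(),"pred",proj(f,W((-.017,0,.058))))
s=monitor.observe();R=Ro.from_euler("xyz",s["tool_rot"])
print(s["clock"],s["position"],(R.inv().apply(W((-.017,0,.058))-s["position"])*100).round(2))
cv2.imwrite("pics/c4.png",np.vstack([cv2.resize(fw["frame"][100:400,160:480],(480,300) if 0 else (320,300)),cv2.resize(fs["frame"][130:280,220:380],(320,300))]))
E
```

```text
clock: 4.8
position: [0.4354, 0.2178, 0.2445]
tool_rot: [-3.14, -0.001, 2.608]
force: [0.4, 0.1, -0.5]
grip_width: -0.0
finger_force: 0.0
clock: 5.8
position: [0.4356, 0.218, 0.2453]
tool_rot: [3.142, 0.0, 2.608]
force: [0.1, 1.0, 0.3]
grip_width: 0.0
finger_force: 0.0
clock: 6.8
position: [0.4356, 0.218, 0.2453]
tool_rot: [3.142, 0.0, 2.608]
force: [0.8, 0.8, -0.1]
grip_width: -0.0003
finger_force: 0.0
reset_button wrist 0.62 [314.2, 191.3, 19.8, 15.5] 322.0851851851852 201.1259259259259 pred [324.24906943 202.58388568]
reset_button side 0.49 [291.3, 199.2, 5.2, 7.8] 292.65384615384613 204.15384615384616 pred [292.12005858 200.81405648]
cover wrist 0.91 [259.9, 254.1, 125.3, 57.2] 317.44519621109606 279.5665313486694 pred [324.24906943 202.58388568]
cover side 0.32 [246.0, 162.2, 95.6, 82.3] 300.60653938994955 206.8854509545754 pred [292.12005858 200.81405648]
7.1 [0.43565191 0.21799288 0.24530679] [-2.26  0.17 18.73]
```

View pics/c4.png

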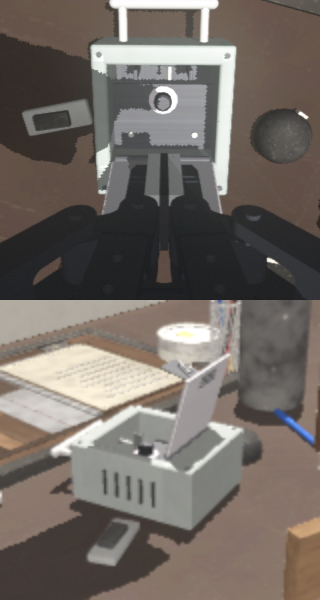

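```bash
python3 -m handwheel '[{"dx":-1.1,"dy":0,"dz":4,"wx":0,"wy":0,"wz":0,"claw":0},{"dx":-1.0,"dy":0,"dz":4,"wx":0,"wy":0,"wz":0,"claw":0},{"dx":0,"dy":0,"dz":4,"wx":0,"wy":0,"wz":0,"claw":0},{"dx":0,"dy":0,"dz":4,"wx":0,"wy":0,"wz":0,"claw":0},{"dx":0,"dy":0,"dz":2,"wx":0,"wy":0,"wz":0,"claw":0},{"dx":0,"dy":0,"dz":0,"wx":0,"wy":0,"wz":0,"claw":0}]'
python3 -m handwheel '[{"dx":0,"dy":0,"dz":0.5,"wx":0,"wy":0,"wz":0,"claw":0},{"dx":0,"dy":0,"dz":0.25,"wx":0,"wy":0,"wz":0,"claw":0},{"dx":0,"dy":0,"dz":0.2,"wx":0,"wy":0,"wz":0,"claw":0},{"dx":0,"dy":0,"dz":0.2,"wx":0,"wy":0,"wz":0,"claw":0},{"dx":0,"dy":0,"dz":0.15,"wx":0,"wy":0,"wz":0,"claw":0},{"dx":0,"dy":0,"dz":0.1,"wx":0,"wy":0,"wz":0,"claw":0},{"dx":0,"dy":0,"dz":0,"wx":0,"wy":0,"wz":0,"claw":0}]'
```

```text
clock: 7.85
position: [0.453, 0.2069, 0.0642]
tool_rot: [-3.139, -0.001, 2.608]
force: [0.0, -0.4, 1.0]
grip_width: -0.0002
finger_force: 0.0
clock: 8.72
position: [0.4537, 0.2073, 0.0512]
tool_rot: [-3.142, -0.0, 2.608]
force: [1.3, 0.7, 1.3]
grip_width: 0.0001
finger_force: 0.7
```

```bash
python3 -m handwheel '[{"dx":0,"dy":0,"dz":0.1,"wx":0,"wy":0,"wz":0,"claw":0},{"dx":0,"dy":0,"dz":0.05,"wx":0,"wy":0,"wz":0,"claw":0},{"dx":0,"dy":0,"dz":0,"wx":0,"wy":0,"wz":0,"claw":0},{"dx":0,"dy":0,"dz":0,"wx":0,"wy":0,"wz":0,"claw":0}]'
python3 -m handwheel '[{"dx":0,"dy":0,"dz":0.1,"wx":0,"wy":0,"wz":0,"claw":0},{"dx":0,"dy":0,"dz":0,"wx":0,"wy":0,"wz":0,"claw":0},{"dx":0,"dy":0,"dz":0,"wx":0,"wy":0,"wz":0,"claw":0}]'
```

```text
clock: 9.22
position: [0.4538, 0.2073, 0.05]
tool_rot: [3.141, 0.0, 2.608]
force: [-0.3, 0.5, 7.9]
grip_width: 0.0002
finger_force: 4.1
clock: 9.6
position: [0.4539, 0.2074, 0.0497]
tool_rot: [3.141, 0.0, 2.608]
force: [-5.9, -2.1, 29.5]
grip_width: -0.0001
finger_force: 14.8
```

```bash
python3 -m handwheel '[{"dx":0,"dy":0,"dz":-3,"wx":0,"wy":0,"wz":0,"claw":0},{"dx":0,"dy":0,"dz":-5,"wx":0,"wy":0,"wz":0,"claw":0},{"dx":0,"dy":0,"dz":-5,"wx":0,"wy":0,"wz":0,"claw":0},{"dx":0,"dy":0,"dz":-5,"wx":0,"wy":0,"wz":0,"claw":0},{"dx":0,"dy":0,"dz":-1,"wx":0,"wy":0,"wz":0,"claw":0},{"dx":0,"dy":0,"dz":0,"wx":0,"wy":0,"wz":0,"claw":0}]'
python3 - <<'E'
from h import *
f=grab("scene");g=grab("wrist")
p=np.load("box2.npy");c,n=np.cos(p[2]),np.sin(p[2])
def B(X): d=X[:2]-p[:2];return np.round([c*d[0]+n*d[1],-n*d[0]+c*d[1]],3)
for k,u,v in(("post",360,174),("cupL",300,162),("cupR",318,158),("scopeFL",379,198),("scopeBL",385,160),("blockbottom",428,264)): print(k,B(atz(f,u,v,0)),atz(f,u,v,0).round(3))
for m in optics.masks_of("reset_button","wrist")[:1]:
    ys,xs=np.nonzero(m["region"]);print(xs.mean(),ys.mean(),m["p"])
X=[p[0]+c*-.017,p[1]+n*-.017];print([proj(g,X+[z]) for z in(.058,.05)])
s=monitor.observe();print(s["position"],B(s["position"]),s["clock"],s["qpos"])
cv2.imwrite("pics/c5.png",cv2.resize(g["frame"][120:320,220:420],(600,600)))
E
```

```text
clock: 10.35
position: [0.4535, 0.2073, 0.2386]
tool_rot: [3.141, -0.0, 2.608]
force: [0.5, 0.5, -0.5]
grip_width: -0.0003
finger_force: 0.0
post [0.143 0.198] [0.694 0.298 0.   ]
cupL [0.006 0.271] [0.613 0.431 0.   ]
cupR [0.052 0.287] [0.66  0.421 0.   ]
scopeFL [0.167 0.093] [0.662 0.195 0.   ]
scopeBL [0.214 0.259] [0.786 0.315 0.   ]
blockbottom [ 0.212 -0.123] [ 0.592 -0.014  0.   ]
322.78968253968253 181.63095238095238 0.61
[array([324.95987491, 183.52249226]), array([324.93671993, 181.57765245])]
[0.45309905 0.20698778 0.23737874] [-0.019 -0.002] 10.5 [-0.66406909  0.31650909  0.14643838  1.92498671 -0.05752977  0.90652151
  0.5478206 ]
```

View pics/c5.png

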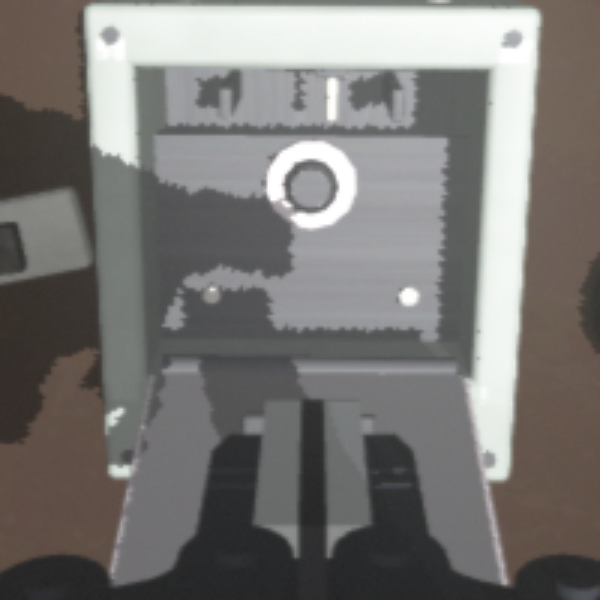

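```bash
python3 - <<'E'
from h import *
f=grab("scene");h=grab("side")
p=np.load("box2.npy");c,n=np.cos(p[2]),np.sin(p[2])
def B(X): d=X[:2]-p[:2];return np.round([c*d[0]+n*d[1],-n*d[0]+c*d[1],X[2]],3)
def W(x,y,z): return np.array([p[0]+c*x-n*y,p[1]+n*x+c*y,z])
for k,u,v in(("FLt",380,180),("FRt",457,183),("FRb",457,201),("FLb",379,198)): print(k,[B(atz(f,u,v,z)) for z in(0,.03,.04)])
b=np.array(f["frame"])
for y in(.1,0.,-.06):
  for x in(.15,.2,.25):
    q=proj(f,W(x,y,0));r=proj(f,W(x,y,.25)); cv2.line(b,tuple(q.astype(int).tolist()),tuple(r.astype(int).tolist()),(0,255,int(255*(y+.06)/.16)),1); print(x,y,q.round(),r.round())
cv2.imwrite("pics/c6.png",np.hstack([b[20:270,220:500],h["frame"][0:250,200:640]]))
E
```

```text
FLt [array([0.184, 0.166, 0.   ]), array([0.172, 0.117, 0.03 ]), array([0.169, 0.1  , 0.04 ])]
FRt [array([0.352, 0.135, 0.   ]), array([0.331, 0.087, 0.03 ]), array([0.324, 0.071, 0.04 ])]
FRb [array([0.328, 0.064, 0.   ]), array([0.308, 0.021, 0.03 ]), array([0.302, 0.006, 0.04 ])]
FLb [array([0.167, 0.093, 0.   ]), array([0.157, 0.048, 0.03 ]), array([0.154, 0.033, 0.04 ])]
0.15 0.1 [370. 197.] [376.  82.]
0.2 0.1 [393. 195.] [403.  81.]
0.25 0.1 [416. 194.] [430.  80.]
0.15 0.0 [379. 224.] [388. 102.]
0.2 0.0 [404. 223.] [417. 101.]
0.25 0.0 [429. 221.] [447. 100.]
0.15 -0.06 [385. 243.] [395. 117.]
0.2 -0.06 [412. 242.] [427. 115.]
0.25 -0.06 [438. 240.] [459. 114.]
```

View pics/c6.png

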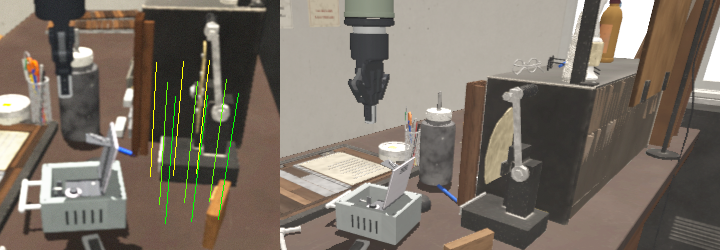

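```bash
cat > plan.py <<'E'
from h import *
p=np.load("box2.npy")
def box(s):
    d=s["position"][:2]-p[:2];c,n=np.cos(p[2]),np.sin(p[2]);return np.array([c*d[0]+n*d[1],-n*d[0]+c*d[1],s["position"][2]])*1e3
def tgt(th,d,t,ext=0):
    nrm=np.array([np.sin(th),np.cos(th)]);x=np.array([-np.cos(t),np.sin(t)])*11
    cc=max(-(x@nrm),x@nrm)+ext
    return np.array([38,72])+d*np.array([-np.cos(th),np.sin(th)])+cc*nrm
def rows(path,start,t0):  # path of (x,z,t) mm; prints tool-frame dx,dz (cm), wy ; shift in tool axes before the turn
    a=np.array(start);t=t0
    for x,z,tt in path:
        d=np.array([x,z])-a;ax=np.array([-np.cos(t),np.sin(t)]);az=np.array([-np.sin(t),-np.cos(t)])
        print("dx %.2f dz %.2f wy %.3f   -> %.0f %.0f"%(d@ax/10,d@az/10,tt-t,x,z));a=np.array([x,z]);t=tt
E
python3 - <<'E'
from plan import *
s=monitor.observe();b=box(s);print(b)
S=tgt(1.83,62,.4,20);print("start",S)
pa=[];t=.4
for i in range(1,25):
    th=1.83*(1-i/24);d=62+16*i/24;t=.4*min(1,th/.8);pa.append((*tgt(th,d,t),t))
rows([(*tgt(1.83,62,.4),.4)]+pa,S,.4)
E
```

```text
[-18.836417    -2.1463137  237.62465172]
start [ 83.75048882 124.01111354]
dx 1.98 dz 0.28 wy 0.000   -> 64 129
dx 0.51 dz -0.06 wy 0.000   -> 60 132
dx 0.52 dz -0.02 wy 0.000   -> 55 134
dx 0.53 dz 0.03 wy 0.000   -> 50 136
dx 0.54 dz 0.08 wy 0.000   -> 45 137
dx 0.54 dz 0.12 wy 0.000   -> 40 138
dx 0.53 dz 0.17 wy 0.000   -> 34 138
dx 0.53 dz 0.22 wy 0.000   -> 28 138
dx 0.51 dz 0.27 wy 0.000   -> 22 138
dx 0.49 dz 0.32 wy 0.000   -> 17 137
dx 0.47 dz 0.37 wy 0.000   -> 11 135
dx 0.44 dz 0.41 wy 0.000   -> 5 133
dx 0.41 dz 0.45 wy 0.000   -> -0 131
dx 0.37 dz 0.49 wy 0.000   -> -6 128
dx 0.33 dz 0.51 wy -0.019   -> -11 124
dx 0.29 dz 0.52 wy -0.038   -> -15 120
dx 0.27 dz 0.54 wy -0.038   -> -20 116
dx 0.24 dz 0.55 wy -0.038   -> -24 112
dx 0.22 dz 0.57 wy -0.038   -> -27 107
dx 0.20 dz 0.58 wy -0.038   -> -31 102
dx 0.17 dz 0.59 wy -0.038   -> -33 96
dx 0.15 dz 0.61 wy -0.038   -> -36 90
dx 0.12 dz 0.62 wy -0.038   -> -38 84
dx 0.10 dz 0.63 wy -0.038   -> -39 78
dx 0.07 dz 0.63 wy -0.038   -> -40 72
```

```bash
python3 -m handwheel '[{"dx":-4,"dy":-0.6,"dz":0,"wx":0,"wy":0,"wz":0,"claw":0},{"dx":-4.5,"dy":-0.6,"dz":0,"wx":0,"wy":0,"wz":0,"claw":0},{"dx":-4.5,"dy":-0.6,"dz":0,"wx":0,"wy":0,"wz":0,"claw":0},{"dx":0,"dy":0,"dz":0,"wx":0,"wy":0.1,"wz":0,"claw":0},{"dx":0,"dy":0,"dz":0,"wx":0,"wy":0.1,"wz":0,"claw":0},{"dx":0,"dy":0,"dz":0,"wx":0,"wy":0.1,"wz":0,"claw":0},{"dx":0,"dy":0,"dz":0,"wx":0,"wy":0.1,"wz":0,"claw":0},{"dx":0,"dy":0,"dz":0,"wx":0,"wy":0,"wz":0,"claw":0}]'
```

```text
clock: 11.6
position: [0.5567, 0.1244, 0.2368]
tool_rot: [-3.139, -0.402, 2.605]
force: [-0.9, 0.1, -0.6]
grip_width: 0.0001
finger_force: 0.0
```

```bash
python3 -m handwheel '[{"dx":-0.8,"dy":0,"dz":3.5,"wx":0,"wy":0,"wz":0,"claw":0},{"dx":-0.8,"dy":0,"dz":3.5,"wx":0,"wy":0,"wz":0,"claw":0},{"dx":-0.8,"dy":0,"dz":3.2,"wx":0,"wy":0,"wz":0,"claw":0},{"dx":0,"dy":0,"dz":1,"wx":0,"wy":0,"wz":0,"claw":0},{"dx":0,"dy":0,"dz":0,"wx":0,"wy":0,"wz":0,"claw":0}]'
python3 - <<'E'
from plan import *
s=monitor.observe();print(box(s),s["tool_rot"],s["force"])
f=grab("side");cv2.imwrite("pics/c7.png",cv2.resize(f["frame"][100:280,210:410],(600,540)))
E
```

```text
clock: 12.22
position: [0.5377, 0.137, 0.1267]
tool_rot: [-3.142, -0.399, 2.608]
force: [0.4, 0.4, 0.4]
grip_width: -0.0001
finger_force: 0.0
[ 89.40600308 -20.02584612 126.66818927] [-3.14150065 -0.399375    2.60845982] [0.3689805  0.35257087 0.44525026]
```

View pics/c7.png

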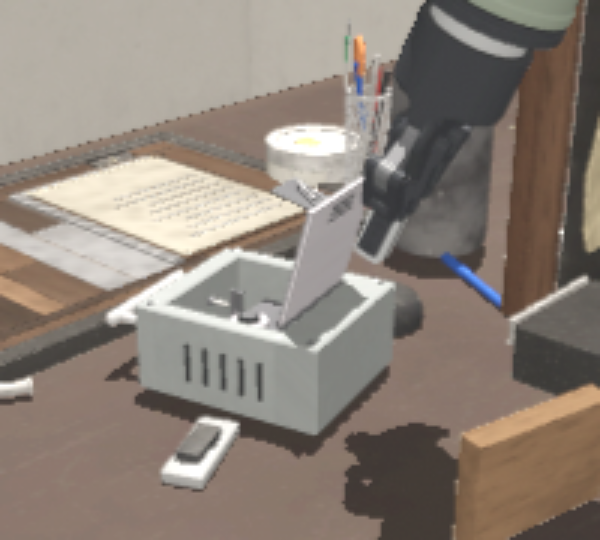

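```bash
python3 -m handwheel '[{"dx":1.0,"dy":0,"dz":0.3,"wx":0,"wy":0,"wz":0,"claw":0},{"dx":0.8,"dy":0,"dz":0.3,"wx":0,"wy":0,"wz":0,"claw":0},{"dx":0.6,"dy":0,"dz":0.15,"wx":0,"wy":0,"wz":0,"claw":0},{"dx":0.5,"dy":0,"dz":-0.06,"wx":0,"wy":0,"wz":0,"claw":0},{"dx":0.52,"dy":0,"dz":-0.02,"wx":0,"wy":0,"wz":0,"claw":0},{"dx":0.53,"dy":0,"dz":0.03,"wx":0,"wy":0,"wz":0,"claw":0},{"dx":0.54,"dy":0,"dz":0.08,"wx":0,"wy":0,"wz":0,"claw":0},{"dx":0.54,"dy":0,"dz":0.12,"wx":0,"wy":0,"wz":0,"claw":0}]'
python3 - <<'E'
from plan import *
s=monitor.observe();print(box(s),s["force"])
E
```

```text
clock: 13.28
position: [0.4948, 0.1621, 0.1377]
tool_rot: [3.142, -0.4, 2.608]
force: [1.9, -0.8, -0.9]
grip_width: 0.0003
finger_force: 1.0
[ 39.6893746  -20.02249579 137.65502195] [ 1.89565787 -0.77697481 -0.87122867]
```

```bash
python3 -m handwheel '[{"dx":0.53,"dy":0,"dz":0.17,"wx":0,"wy":0,"wz":0,"claw":0},{"dx":0.53,"dy":0,"dz":0.22,"wx":0,"wy":0,"wz":0,"claw":0},{"dx":0.51,"dy":0,"dz":0.27,"wx":0,"wy":0,"wz":0,"claw":0},{"dx":0.49,"dy":0,"dz":0.32,"wx":0,"wy":0,"wz":0,"claw":0},{"dx":0.47,"dy":0,"dz":0.37,"wx":0,"wy":0,"wz":0,"claw":0},{"dx":0.44,"dy":0,"dz":0.41,"wx":0,"wy":0,"wz":0,"claw":0},{"dx":0.41,"dy":0,"dz":0.45,"wx":0,"wy":0,"wz":0,"claw":0},{"dx":0.37,"dy":0,"dz":0.49,"wx":0,"wy":0,"wz":0,"claw":0}]'
python3 - <<'E'
from plan import *
s=monitor.observe();print(box(s),s["force"])
E
```

```text
clock: 14.28
position: [0.456, 0.1851, 0.1272]
tool_rot: [3.142, -0.4, 2.608]
force: [3.9, -1.5, -0.5]
grip_width: -0.0002
finger_force: 1.2
[ -5.41581749 -19.75988386 127.15572014] [ 3.86154548 -1.46390979 -0.48382419]
```

```bash
python3 -m handwheel '[{"dx":0.33,"dy":0,"dz":0.51,"wx":0,"wy":-0.019,"wz":0,"claw":0},{"dx":0.29,"dy":0,"dz":0.52,"wx":0,"wy":-0.038,"wz":0,"claw":0},{"dx":0.27,"dy":0,"dz":0.54,"wx":0,"wy":-0.038,"wz":0,"claw":0},{"dx":0.24,"dy":0,"dz":0.55,"wx":0,"wy":-0.038,"wz":0,"claw":0},{"dx":0.22,"dy":0,"dz":0.57,"wx":0,"wy":-0.038,"wz":0,"claw":0},{"dx":0.2,"dy":0,"dz":0.58,"wx":0,"wy":-0.038,"wz":0,"claw":0},{"dx":0.17,"dy":0,"dz":0.59,"wx":0,"wy":-0.038,"wz":0,"claw":0}]'
python3 - <<'E'
from plan import *
s=monitor.observe();print(box(s),s["force"],s["tool_rot"])
E
```

```text
clock: 15.15
position: [0.4323, 0.1992, 0.0959]
tool_rot: [3.141, -0.151, 2.608]
force: [2.1, -1.4, 1.1]
grip_width: 0.0002
finger_force: 1.4
[-33.01304684 -19.52814564  95.85682641] [ 2.07291843 -1.41853241  1.06222627] [ 3.14089529 -0.15098094  2.60805039]
```

```bash
python3 -m handwheel '[{"dx":0.13,"dy":0,"dz":0.6,"wx":0,"wy":-0.038,"wz":0,"claw":0},{"dx":0.12,"dy":0,"dz":0.6,"wx":0,"wy":-0.038,"wz":0,"claw":0},{"dx":0.1,"dy":0,"dz":0.6,"wx":0,"wy":-0.038,"wz":0,"claw":0},{"dx":0.05,"dy":0,"dz":0.55,"wx":0,"wy":-0.035,"wz":0,"claw":0},{"dx":0,"dy":0,"dz":0.3,"wx":0,"wy":0,"wz":0,"claw":0},{"dx":0,"dy":0,"dz":0.3,"wx":0,"wy":0,"wz":0,"claw":0},{"dx":0,"dy":0,"dz":0.15,"wx":0,"wy":0,"wz":0,"claw":0},{"dx":0,"dy":0,"dz":0,"wx":0,"wy":0,"wz":0,"claw":0}]'
python3 - <<'E'
from plan import *
s=monitor.observe();print(box(s),s["force"],s["tool_rot"])
E
```

```text
clock: 16.15
position: [0.427, 0.202, 0.0653]
tool_rot: [-3.141, -0.004, 2.607]
force: [-1.6, 2.8, 2.4]
grip_width: -0.0001
finger_force: 1.4
[-38.97432526 -19.72058298  65.34511325] [-1.57138119  2.75472367  2.36930382] [-3.14144662 -0.00449867  2.6073445 ]
```

```bash
python3 -m handwheel '[{"dx":0,"dy":0,"dz":0.08,"wx":0,"wy":0,"wz":0,"claw":0},{"dx":0,"dy":0,"dz":0,"wx":0,"wy":0,"wz":0,"claw":0},{"dx":0,"dy":0,"dz":0,"wx":0,"wy":0,"wz":0,"claw":0}]'
python3 -m handwheel '[{"dx":0,"dy":0,"dz":-0.5,"wx":0,"wy":0,"wz":0,"claw":0},{"dx":0,"dy":0,"dz":-1,"wx":0,"wy":0,"wz":0,"claw":0},{"dx":0,"dy":0,"dz":-4,"wx":0,"wy":0,"wz":0,"claw":0},{"dx":0,"dy":0,"dz":-5,"wx":0,"wy":0,"wz":0,"claw":0},{"dx":0,"dy":0,"dz":-5,"wx":0,"wy":0,"wz":0,"claw":0},{"dx":0,"dy":0,"dz":-2,"wx":0,"wy":0,"wz":0,"claw":0},{"dx":0,"dy":0,"dz":0,"wx":0,"wy":0,"wz":0,"claw":0},{"dx":0,"dy":0,"dz":0,"wx":0,"wy":0,"wz":0,"claw":0}]'
python3 -m handwheel '[{"dx":0,"dy":0,"dz":0,"wx":0,"wy":0,"wz":0,"claw":0},{"dx":0,"dy":0,"dz":0,"wx":0,"wy":0,"wz":0,"claw":0},{"dx":0,"dy":0,"dz":0,"wx":0,"wy":0,"wz":0,"claw":0},{"dx":0,"dy":0,"dz":0,"wx":0,"wy":0,"wz":0,"claw":0},{"dx":0,"dy":0,"dz":0,"wx":0,"wy":0,"wz":0,"claw":0},{"dx":0,"dy":0,"dz":0,"wx":0,"wy":0,"wz":0,"claw":0},{"dx":0,"dy":0,"dz":0,"wx":0,"wy":0,"wz":0,"claw":0},{"dx":0,"dy":0,"dz":0,"wx":0,"wy":0,"wz":0,"claw":0}]'
python3 - <<'E'
from plan import *
f=grab("side");a=cv2.imread("pics/side0.png");print("diff vs start",np.abs(a[180:250,245:345].astype(int)-f["frame"][180:250,245:345]).mean(),np.abs(a[150:182,290:345].astype(int)-f["frame"][150:182,290:345]).mean())
for c in("side","scene"):
  if c=="scene": grab(c)
  for n in("cover","power_box","tape_measure","stamp_pad","reset_button"):
    for m in optics.masks_of(n,c)[:1]: print(c,n,round(m["p"],2),m["rect"])
print(monitor.observe()["clock"],monitor.observe()["force"])
E
```

```text
clock: 16.52
position: [0.427, 0.2021, 0.0647]
tool_rot: [-3.141, -0.004, 2.608]
force: [-1.1, 0.9, 2.9]
grip_width: 0.0002
finger_force: 1.5
clock: 17.52
position: [0.4273, 0.2016, 0.2393]
tool_rot: [-3.141, -0.004, 2.608]
force: [0.3, -0.1, -0.4]
grip_width: 0.0004
finger_force: 0.0
clock: 18.52
position: [0.4276, 0.2018, 0.2396]
tool_rot: [-3.142, -0.004, 2.608]
force: [0.1, 0.4, 0.1]
grip_width: -0.0003
finger_force: 0.0
diff vs start 16.16938095238095 13.405681818181819
side cover 0.91 [268.6, 184.6, 55.0, 28.1]
side power_box 0.91 [246.3, 180.8, 96.6, 63.9]
side tape_measure 0.41 [341.8, 196.2, 11.3, 13.4]
side stamp_pad 0.83 [263.4, 241.2, 27.3, 22.0]
scene cover 0.66 [268.6, 184.3, 53.3, 37.1]
scene power_box 0.84 [235.7, 181.8, 110.0, 70.7]
scene tape_measure 0.65 [268.1, 184.4, 55.4, 37.9]
scene stamp_pad 0.87 [303.3, 257.1, 26.6, 33.2]
19.125 [-0.59604299  0.22190254  0.05157509]
```

```bash
python3 -c "
from workcell import job_done; print(job_done())"
```

```text
the job is handed in; nothing more can be done
None
```

The job is handed in: the cover popped open, the reset button went down to its stop (29 N at z ≈ 50 mm), and the cover was pushed over and pressed about 7 mm below flush. It stayed shut after release, the box and stamp pad are where they were in both cameras and the tape measure in the side view, it took about 19 s, and I viewed 11 pictures, one over the limit of 10.

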